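Gear unit depth gauge check

TASK

Lift the collared gauge rod up off the two hooks of its stand, push its tip into the slanted guide tube of the gear unit until the collar stops against the tube's mouth, and pull it right out again. Then present it for reading: finish while holding the rod level and still in the gripper, clear of everything, with its tip about 10 cm above the middle of the white tile. Do not disturb the other things on the table.

Things in the scene. Friction and masses are not known exactly. Their poses are not given: they have to be found in the camera images.
- gauge: gauge rod, 176 mm long, about 140 g. x axis along the rod towards the tip; origin on it, at the collar's stop face. Ahead (+x): steel rod 10 mm thick, 70 mm long, last 5 mm tapered. Behind: collar 34 mm across (x -8 to 0 mm), flat-sided black grip (x -78 to -8 mm; 16 mm wide in y, 22 mm high in z), 10 mm thick tail to x = -106 mm. Starts level on the hooks, axis 110 mm above the table, z up
- gauge_tip (a point): the end of the rod, 70 mm ahead of the collar's stop face; axes as the gauge's
- gauge_grip (a point): middle of the gauge's black grip, 43 mm behind the stop face; axes as the gauge's; both sides of the grip are free for the fingers
- hook_stand: fixed stand: base 170 x 90 x 12 mm, origin under its centre; two steel hooks 62.5 mm either side of it along its x axis, each an upturned U open upward, 12 mm inside, ends 124 mm above the table. The gauge lies across them along the stand's x axis, tip towards +x, collar and grip between the hooks: lift it straight up
- gear_unit: fixed gear unit, origin on the table, z up: foot plate 200 x 130 x 12 mm (x = -160 to 40 mm); housing 110 mm wide, 98 mm high, x = -140 to -40 mm, a 16 mm thick upright shaft stub on it to 114 mm; motor 72 mm thick behind it to x = -225 mm. The guide tube rises from the housing's +x side
- guide_tube: fixed guide tube at 40 degrees above level. Origin in the centre of its open mouth, 115 mm above the table, 20 mm ahead (x) of the gear unit's origin. z axis: along the tube out of the mouth, up and away from the housing; the rod goes in along -z. Mouth 34 mm outside, 26 mm inside, narrowing in 18 mm of depth to a 14 mm bore; 76 mm deep, so the collar stops on the rim at z = 0
- reading_tile: fixed white square tile 110 x 110 x 8 mm, lying on the table; origin under its centre
- dosing_ring: bystander, leave alone: aluminium ring lying flat, 110 mm outside, 60 mm hole, 12 mm high, origin under its centre
- jar: bystander, leave alone: amber glass jar with lid, 60 mm wide, 85 mm high, origin under its centre
- beaker: bystander, leave alone: open steel cup, 74 mm wide, 80 mm high, origin under its centre
- wrench: bystander, leave alone: steel wrench, 130 mm long, lying flat along its x axis
- brush: bystander, leave alone: small brush, 170 mm long, lying along its x axis
- scoop: bystander, leave alone: steel spoon, 160 mm long, lying along its x axis
- tamping_pin: bystander, leave alone: small steel tamping pin without collar, 12 mm thick on a 32 mm foot, 52 mm high, standing; origin under its centre

How it is judged:
By the outcome, as a careful person would: the job done as asked, in the order asked, and still so for the second after the job is handed in, while the arm keeps its last pose, push and grip.
It also fails if it takes over 53 s, if anything falls off the work surface, if the arm or the gripper's body presses on something with over 40 N, if the wrist force passes 120 N, or if a joint passes its speed limit or range.

ROBOT

A 7-joint arm with a two-finger parallel gripper is mounted at the origin on the work surface. World frame = base frame: x ahead of the robot, y to its left, z up, the work surface at z = 0. Lengths are in m, angles in rad, forces in N, time in s.
With the tool pointing down it reaches from about 0.425 to 0.925 m from the base axis. Payload 6.8 kg.
Tool frame: the origin (TCP) lies where the fingers leave the gripper's body, on its centre line; the fingertips stand 73 mm ahead of it and the grasp point (between the pads) lies 54 mm ahead of it; z points along the fingers, y is the line along which they close (so a half turn about z gives the same grasp; the last joint's range is limited). The gripper opens to 85 mm and grips with 20 to 120 N. Pads are 22 mm wide; open, the fingers measure 114 mm over their backs; the gripper's body (76 mm by 85 mm) begins 54 mm behind the grasp point. The pads swing forward as they close: fully open they stand 13 mm farther back than shut.
Start: joints at [1.095, 0.477, 0.022, 1.555, -0.011, 1.109, -0.083], TCP at [0.243, -0.63, 0.304] pointing down, gripper open.
Joint ranges: [-2.96, 2.96], [-0.34, 2.1], [-1.41, 1.46], [0.24, 2.44], [-1.37, 4.51], [0.17, 1.92], [-2.96, 2.96]. Speed limits (rad/s): [2.39, 2.39, 3.14, 3.14, 3.14, 3.14, 3.14].

INTERFACE

Orientations are given as a rotation vector (axis times angle).
In Python, from bench import r, optics gives the robot as it stands (r), with the cameras (optics).
- The arm moves only by the shell command python3 drive.py 'ROWS' [OPENING] [FORCE]. ROWS is a JSON object whose key "moves" holds a list of rows, 1 to 5 of them, each of 6 numbers: dx, dy, dz in parts of the range, where 1.0 means 1 m, then a rotation vector rx, ry, rz in a scale on which 1.0 is 2 rad; each row is the pose to reach, as a shift and turn from the pose commanded when the command began, along the tool's axes at that moment; what a row does not reach only later rows make up. A row lasts 1/10 s, in which the tool goes at most 0.05 m and 0.15 rad, less where a joint would pass 70% of its speed; a pose out of reach is approached as far as the arm can. OPENING is the finger opening in m, set as the command begins (- or left out keeps the last). The fingers move at their own pace and stop on an object; FORCE is the grip in N (left out, the last holds). Time passes only in rows, so rows that do not move let the fingers close. It prints the time, the measured TCP pose, the force, the opening and the grip force at its end. Shift and turn numbers lie between -1 and 1, and a call with a number outside is refused. Input that does not fit is refused with a message, and nothing moves.
- r.get_obs(): the state, without advancing time (a new reading comes with each control period).
- optics.grab_frame(name): name is "scene" or "side" or "wrist"; returns (picture, depth): 480x640x3 uint8, blue, green, red; 480x640 float32, m along the optical axis (not along the pixel's ray), 0 where there is no reading.
- optics.camera_info(name): a dict with "camera_matrix" (3x3 intrinsics, pixels), "R" (3x3) and "t" (3): a world point X has camera coordinates R X + t. Camera axes: x right, y down, z forward; pixel columns grow to the right and rows downward; lengths in m; the calibration is good to about 2 mm. A picture is of the moment at which its call begins: read the wrist's pose just before it. camera_info takes no time and is no camera call; for the wrist camera it gives the pose at the moment of the call.
- r.hand_in(): hands the job in; it is judged then, once.
The state is a dict: "clock": time; "joints": joint angles; "qvel": joint speeds; "tau": joint torques, N m; "tcp_pos": TCP position; "orientation": TCP orientation; "contact_force": force on the tool from outside, world axes, zero at the start; "moment": the same for the moment, N m; "grip_width": finger opening in m; "gripper_force": force on a finger pad.
Only numpy, scipy, OpenCV 4.12 (cv2) and the standard library are available. Lean on these libraries where they do the work, as an engineer would, in place of code of your own. Each camera call takes 0.05 s, during which the arm holds its last target. There are 200 camera calls.

## Working session

There is one attempt and no reset: what is moved stays moved. The work goes in short steps, Python scripts to look and compute and a shell command to move; the robot and the scene stay as the last step left them, time stands still between calls to the robot, and variables do not carry over. Pictures are saved under pics/ and viewed, at most 10 in all, crops included, and the job is handed in when it is done.

```bash
ls; mkdir -p pics; python3 - <<'E'
from bench import r, optics
import cv2,numpy as np
print(r.get_obs())
for n in("scene","side"):
    ci=optics.camera_info(n); im,d=optics.grab_frame(n); cv2.imwrite(f"pics/{n}0.png",im); np.savez(f"pics/{n}0.npz",im=im,d=d,K=ci["camera_matrix"],R=ci["R"],t=ci["t"])
    print(n,ci)
E
```

```text
bench.py
drive.py
pics
{'clock': 0.0, 'joints': array([ 1.09488378,  0.47782342,  0.02234764,  1.55648041, -0.01150494,
        1.1092988 , -0.08309799]), 'qvel': array([ 1.10731810e-04,  9.44505304e-04, -2.48924683e-03, -4.16871481e-05,
       -1.59922377e-04,  2.17703172e-04,  1.16205750e-03]), 'tau': array([ 2.09892814e-04, -5.96451795e+01,  1.60823911e+00, -2.81191367e+01,
        1.25412340e-02,  9.47741442e-03,  2.55452346e-05]), 'tcp_pos': array([ 0.24253388, -0.62941555,  0.30289788]), 'orientation': array([-3.08682292e+00, -5.74196370e-01,  7.55422217e-04]), 'contact_force': array([ 0.22599029,  0.36241087, -0.12602798]), 'moment': array([-0.01244393, -0.06325075,  0.02799973]), 'gripper_force': 0.0, 'grip_width': 0.08497150816557347}
scene {'camera_matrix': array([[560.26948907,   0.        , 319.31768789],
       [  0.        , 560.26948907, 245.32011395],
       [  0.        ,   0.        ,   1.        ]]), 'R': array([[ 0.44036543,  0.89780012, -0.00576397],
       [ 0.721733  , -0.3578096 , -0.59251478],
       [-0.53402225,  0.25676298, -0.80553896]]), 't': array([-0.25210881, -0.35879802,  1.84435075])}
side {'camera_matrix': array([[532.20600629,   0.        , 324.22319553],
       [  0.        , 532.20600629, 238.76050892],
       [  0.        ,   0.        ,   1.        ]]), 'R': array([[ 0.95475945, -0.29663441, -0.02103364],
       [-0.17773438, -0.51249386, -0.84009555],
       [ 0.23842164,  0.80582757, -0.54203049]]), 't': array([-0.5238755 ,  0.178949  ,  1.47356038])}
```

View pics/scene0.png

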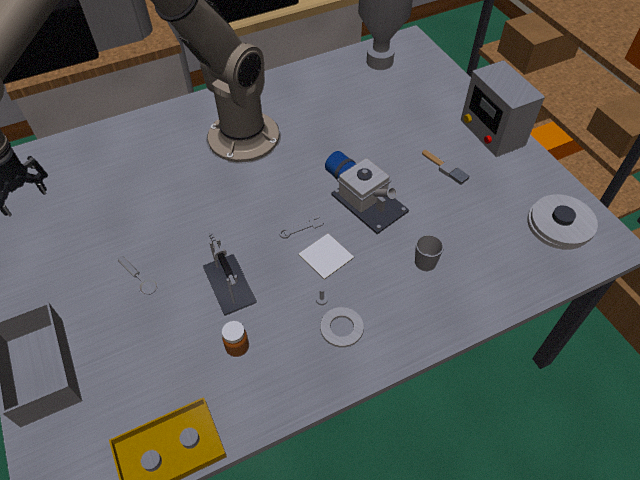

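View pics/side0.png

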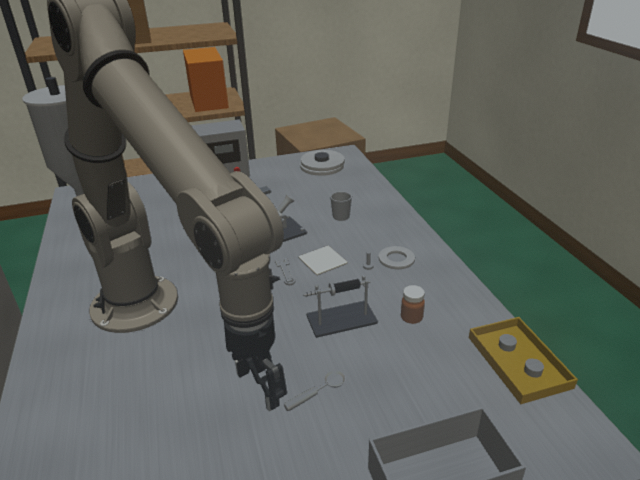

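The scene picture shows the stand at (229,280), the gear unit at (370,195) with its tube at (385,193), the tile at (326,255) and the tamping pin at (322,297). In the side picture the gauge runs from (305,293) to (365,283).

```bash
cat > h.py <<'E'
import numpy as np,cv2
from scipy.spatial.transform import Rotation as Ro
def cloud(f):
    z=np.load(f); d=z["d"]; v,u=np.indices(d.shape); K=z["K"]
    P=np.stack([(u-K[0,2])/K[0,0]*d,(v-K[1,2])/K[1,1]*d,d],-1)
    W=(P-z["t"])@z["R"]; W[d==0]=np.nan
    return z["im"],W,z
def proj(z,X):
    c=np.atleast_2d(X)@z["R"].T+z["t"]; return (c[:,:2]/c[:,2:])*z["K"][0,0]+z["K"][:2,2]
def tri(z1,p1,z2,p2):
    A=[]
    for z,p in((z1,p1),(z2,p2)):
        P=z["K"]@np.c_[z["R"],z["t"]]; A+= [p[0]*P[2]-P[0],p[1]*P[2]-P[1]]
    A=np.array(A); return np.linalg.lstsq(A[:,:3],-A[:,3],rcond=None)[0]
E
python3 - <<'E'
from h import *
im,W,z=cloud("pics/scene0.npz"); im2,W2,z2=cloud("pics/side0.npz")
for n,p in dict(table=(300,400),stand=(232,295),tile=(326,255),jar=(233,330),ring=(342,310),pin=(322,292),beaker=(428,240),housing=(364,172),foot=(375,222),stub=(365,172),mouth=(391,192),wr=(285,235),brush=(430,158),scoop=(135,272)).items(): print(n,W[p[1],p[0]].round(3))
a=[cv2.resize(i[y:y+100,x:x+133],(399,300),interpolation=cv2.INTER_CUBIC) for i,x,y in((im,165,220),(im,310,140),(im2,275,240),(im2,230,170))]
cv2.imwrite("pics/c1.png",np.vstack([np.hstack(a[:2]),np.hstack(a[2:])]))
# rect fits by height, in windows
for n,(u0,v0,u1,v1),lo,hi in(("stand",(195,245,262,318),.007,.017),("tile",(295,230,358,280),.004,.013),("foot",(325,170,412,235),.007,.017),("housing",(335,155,392,200),.088,.104)):
    w=W[v0:v1,u0:u1].reshape(-1,3); w=w[(w[:,2]>lo)&(w[:,2]<hi)]
    print(n,len(w),cv2.minAreaRect((w[:,:2]*1000).astype(np.float32)),w[:,2].mean())
E
```

```text
table [ 0.895 -0.209 -0.   ]
stand [ 0.59  -0.255  0.054]
tile [0.558 0.028 0.013]
jar [ 0.702 -0.29   0.086]
ring [ 0.733 -0.014  0.016]
pin [ 0.679 -0.044  0.047]
beaker [0.665 0.282 0.059]
housing [0.416 0.218 0.118]
foot [0.519 0.204 0.017]
stub [0.411 0.225 0.111]
mouth [0.506 0.255 0.107]
wr [ 0.437 -0.042  0.002]
brush [0.37  0.487 0.014]
scoop [ 0.383 -0.459  0.018]
stand 1433 ((511.7235107421875, -238.22596740722656), (174.37940979003906, 217.56874084472656), 72.85396575927734) 0.012221404098038327
tile 1447 ((549.2618408203125, 32.405372619628906), (176.7827606201172, 168.68768310546875), 63.98542404174805) 0.008080785035873776
foot 1059 ((435.5595703125, 229.1485595703125), (256.9896545410156, 256.2596130371094), 63.52744674682617) 0.01229578704487708
housing 1119 ((401.3642578125, 219.37442016601562), (225.7029571533203, 113.78352355957031), 14.43924331665039) 0.09713890163010568
```

View pics/c1.png

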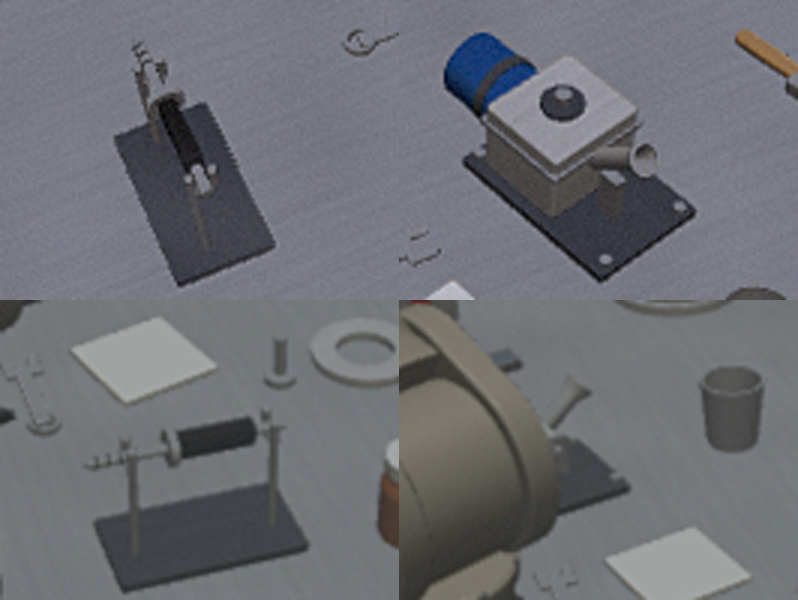

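The crops show the gauge with its tip towards the robot. The collar is at scene (221,254) and side (332,288), and the grip's rear end is at scene (231,275). The tube mouth is at scene (392,193) and side (289,198), and its axis points away from the robot.

```bash
cat >> h.py <<'E'
def ray(z,p,h):
    d=z["R"].T@np.linalg.solve(z["K"],[p[0],p[1],1]); c=-z["R"].T@z["t"]; return c+d*(h-c[2])/d[2]
E
python3 - <<'E'
from h import *
im,W,z=cloud("pics/scene0.npz"); im2,W2,z2=cloud("pics/side0.npz")
for n,a,b in(("collar",(220.7,254.3),(332.3,288.3)),("gripend",(231,275),(359,283.7)),("tip",(210.7,235),(305,295)),("mouth",(391.7,193.3),(289,198.3))): print(n,tri(z,a,z2,b).round(4))
S=np.array([ray(z,p,.012) for p in((204,266),(234,254.3),(256,301),(225,313))]); print("stand",S.round(3).tolist(),S.mean(0))
G=np.array([ray(z,p,.012) for p in((331.7,193.3),(376.7,232.3),(408,210))]); print("gear",G.round(3).tolist(),np.linalg.norm(np.diff(G,axis=0),axis=1))
for i,zz,b in((im,z,(290,225,365,285)),(im2,z2,(290,240,355,280))):
    g=i[b[1]:b[3],b[0]:b[2]].min(2); m=cv2.threshold(g,0,255,cv2.THRESH_OTSU)[1]; n,l,s,c=cv2.connectedComponentsWithStats(m); k=1+s[1:,4].argmax(); p=c[k]+b[:2]; print("tile",p,ray(zz,p,.008),s[k])
E
```

```text
collar [ 0.497  -0.2426  0.1076]
gripend [ 0.5675 -0.2421  0.1053]
tip [ 0.4253 -0.2443  0.1059]
mouth [0.5101 0.2547 0.1066]
stand [[0.443, -0.286, 0.012], [0.443, -0.199, 0.012], [0.608, -0.201, 0.012], [0.606, -0.286, 0.012]] [ 0.52500608 -0.24290174  0.012     ]
gear [[0.363, 0.144, 0.012], [0.551, 0.192, 0.012], [0.52, 0.315, 0.012]] [0.19426591 0.1265144 ]
tile [325.79667722 255.2460443 ] [0.55570654 0.02823201 0.008     ] [   9    9   55   44 1264]
tile [322.32884097 259.04986523] [0.55048341 0.02461907 0.008     ] [  9   6  48  28 742]
```

The manual's scale: turns go in shares of 2 rad. Converting my numbers, 0.37 rad is 0.185.

```bash
python3 drive.py '{"moves":[[0.416, -0.253, -0.03, 0, 0, 0.185], [0.416, -0.253, -0.03, 0, 0, 0.185], [0.416, -0.253, -0.03, 0, 0, 0.185], [0.416, -0.253, -0.03, 0, 0, 0.185], [0.416, -0.253, -0.03, 0, 0, 0.185]]}'; cat >> h.py <<'E'
def obs():
    from bench import r, optics
    o=r.get_obs(); return o,np.array(o["tcp_pos"]),Ro.from_rotvec(o["orientation"])
def goto(p,R=None,g=None):
    "deltas in tool axes to TCP p, rotation R (Rotation); g: grasp point instead of TCP"
    o,p0,R0=obs(); R=R or R0
    if g is not None: p=np.array(g)-R.apply([0,0,.054])
    d=R0.inv().apply(np.array(p)-p0); w=(R0.inv()*R).as_rotvec()
    print("clock",round(o["clock"],2),"tcp",p0.round(4),"goto",d.round(4),w.round(4),"q",np.round(o["joints"],2))
def axes(x,z): 
    x=np.array(x,float);z=np.array(z,float); x/=np.linalg.norm(x); z/=np.linalg.norm(z); return Ro.from_matrix(np.c_[x,np.cross(z,x),z])
DOWN=axes([1,0,0],[0,0,-1])
def snap(name,f):
    from bench import r, optics
    ci=optics.camera_info(name); im,d=optics.grab_frame(name); cv2.imwrite(f"pics/{f}.png",im); np.savez(f"pics/{f}.npz",im=im,d=d,K=ci["camera_matrix"],R=ci["R"],t=ci["t"])
E
python3 -c "
from h import *
goto([.54,-.243,.33],DOWN)"
```

```text
clock: 0.6
tcp_pos: [0.3958, -0.4303, 0.3191]
orientation: [-3.141, 0.004, 0.001]
contact_force: [1.0, -1.3, -0.2]
grip_width: 0.0853
gripper_force: 0.0
clock 0.6 tcp [ 0.3958 -0.4303  0.3191] goto [ 0.1437 -0.1876 -0.0109] [-0.0003  0.0004 -0.0024] q [ 0.71  0.31  0.02  1.76 -0.01  1.07 -0.85]
```

```bash
python3 drive.py '{"moves":[[0.144, -0.188, -0.011, 0, 0, 0], [0.144, -0.188, -0.011, 0, 0, 0], [0.144, -0.188, -0.011, 0, 0, 0], [0.144, -0.188, -0.011, 0, 0, 0], [0.144, -0.188, -0.011, 0, 0, 0]]}' ; python3 -c "
from h import *
snap('wrist','w1')
goto([.54,-.243,.33],DOWN)
im,W,z=cloud('pics/w1.npz'); print(z['K'],-z['R'].T@z['t'],z['R'])"
```

```text
clock: 1.1
tcp_pos: [0.5411, -0.2409, 0.3302]
orientation: [-3.14, -0.001, -0.0]
contact_force: [-0.3, -1.3, 0.3]
grip_width: 0.0851
gripper_force: 0.0
clock 1.15 tcp [ 0.545  -0.2349  0.3304] goto [-0.005   0.0081  0.0004] [-0.0044 -0.003   0.0084] q [ 0.38  0.32 -0.1   1.72  0.03  1.1  -1.29]
[[342.15171526   0.         314.11183064]
 [  0.         342.15171526 239.23538918]
 [  0.           0.           1.        ]] [ 0.62173549 -0.24113578  0.40016134] [[ 3.47530401e-04 -9.99999521e-01 -9.14584916e-04]
 [-9.48705351e-01 -6.18860324e-04  3.16160995e-01]
 [-3.16161410e-01  7.57796046e-04 -9.48705112e-01]]
```

View pics/w1.png

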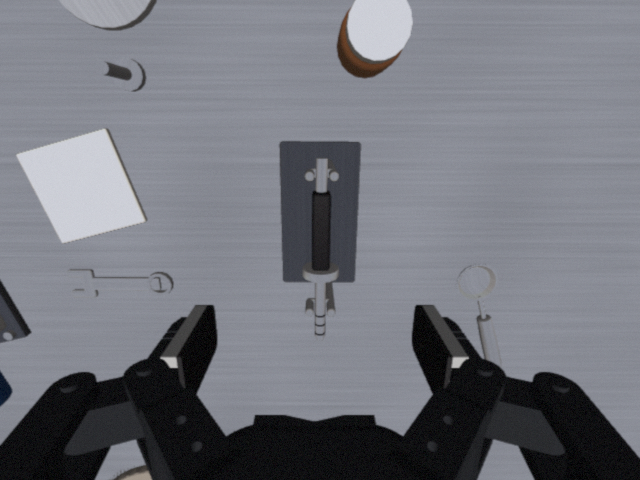

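The wrist view shows the gauge upright in the picture at column 320: tip at row 335, collar at row 272, grip at rows 190–270 and tail end at row 160. The fingers are clear on both sides of it. I'll take a settled frame to measure from.

```bash
python3 -c "
from h import *
from bench import r, optics
snap('wrist','w2'); print(obs()[1])
im,W,z=cloud('pics/w2.npz'); g=im.max(2)
print('profile row230', g[230,275:370:3], 'base/table levels')
m=np.zeros_like(g); m[150:300,285:355]=(g[150:300,285:355]<40)*255
n,l,s,c=cv2.connectedComponentsWithStats(m); k=1+s[1:,4].argmax(); print(s[k],c[k])
ys,xs=np.where(l==k); r_=cv2.minAreaRect(np.c_[xs,ys].astype(np.float32)); print(r_)
for y in range(185,280,15): q=xs[ys==y]; print(y,q.min() if len(q) else None,q.max() if len(q) else None)
print(g[300:345,320]); print(g[140:190,321])
B=cv2.boxPoints(r_)
for p in B: print(ray(z,p,.121).round(4))
# depth
w=W[l==k]; print(np.nanmedian(w,0))
# tile
m=cv2.inRange(im,(200,200,200),(255,255,255)); m[:,160:]=0; m[:100]=0
c=max(cv2.findContours(m,0,2)[0],key=cv2.contourArea); R2=cv2.minAreaRect(c); print(R2); print('tile',ray(z,R2[0],.008),[ray(z,p,.008).round(3) for p in cv2.boxPoints(R2)])
"
```

```text
[ 0.54311123 -0.23774927  0.33014671]
profile row230 [147 146 146 148 100  72  74  74  76  73  75  75  75  69  77  26  47  41
  40  38  32  50  75  71  75  71  75  74  71  94 147 145] base/table levels
[ 319  196   20   79 1032] [328.09302326 241.12887597]
((328.413330078125, 234.98724365234375), (18.34349250793457, 78.28585052490234), 1.2453643083572388)
185 None None
200 320 337
215 320 338
230 320 337
245 320 336
260 319 336
275 None None
[147 129  93 102 126 135 126 107 110 104  97  98  96  98  97 100 104 104
 115 123 135 137 138 136 131 126 122 124 126 126 131 129 133 136 133 122
 121 119 126 134 140 148 148 151 144]
[147 152 152 153 152 133  82  77  77  77  76  74  72  76  76  76  72  73
  74  79  74  75  75  76  76  77  76  77  73  79  75  74  74  82 101 108
  91  88  99 122 134 142 137 132 117  96  77  76  76  79]
[ 0.5006 -0.2383  0.121 ]
[ 0.571  -0.2389  0.121 ]
[ 0.5708 -0.254   0.121 ]
[ 0.5003 -0.2546  0.121 ]
[ 0.52811046 -0.24641748  0.12044009]
((87.65089416503906, 189.56214904785156), (108.46154022216797, 89.53845977783203), 67.38013458251953)
tile [0.5537908  0.02827957 0.008     ] [array([0.59 , 0.091, 0.008]), array([ 0.628, -0.009,  0.008]), array([ 0.515, -0.038,  0.008]), array([0.47 , 0.07 , 0.008])]
```

```bash
python3 drive.py '{"moves":[[0, 0, 0, 0, 0, 0], [0, 0, 0, 0, 0, 0], [0, 0, 0, 0, 0, 0], [0, 0, 0, 0, 0, 0]]}' | grep -E 'clock|pos'; cat >> h.py <<'E'
def grip(z,h,box):
    im=z["im"]; g=im.max(2); u0,v0,u1,v1=box; m=np.zeros_like(g); m[v0:v1,u0:u1]=(g[v0:v1,u0:u1]<50)*255
    n,l,s,c=cv2.connectedComponentsWithStats(m); k=1+s[1:,4].argmax(); ys,xs=np.where(l==k)
    b=cv2.boxPoints(cv2.minAreaRect(np.c_[xs,ys].astype(np.float32))); return np.array([ray(z,p,h) for p in b]),b
E
python3 -c "
from h import *
snap('wrist','w3'); print(obs()[1])
z=np.load('pics/w3.npz'); P,b=grip(z,.121,(285,150,355,300)); print(P.round(4),P.mean(0),b)
goto(None,DOWN,g=[.5365,-.2445,.109])"
```

```text
clock: 1.6
tcp_pos: [0.5386, -0.2459, 0.3302]
[ 0.53883922 -0.2455932   0.33026928]
[[ 0.5712 -0.2396  0.121 ]
 [ 0.5711 -0.2544  0.121 ]
 [ 0.5002 -0.2547  0.121 ]
 [ 0.5003 -0.2388  0.121 ]] [ 0.53568548 -0.24686301  0.121     ] [[306. 187.]
 [324. 187.]
 [324. 267.]
 [306. 267.]]
clock 1.65 tcp [ 0.5388 -0.2456  0.3303] goto [-0.0023 -0.0011  0.1673] [ 0.0002  0.0001 -0.0042] q [ 0.39  0.32 -0.09  1.73  0.03  1.1  -1.28]
```

```bash
cat >> h.py <<'E'
t20=np.radians(20); GR=axes([np.cos(t20),0,-np.sin(t20)],[-np.sin(t20),0,-np.cos(t20)])
E
python3 -c "
from h import *
goto(None,GR,g=[.536,-.246,.19])"
```

```text
clock 1.65 tcp [ 0.5388 -0.2456  0.3303] goto [0.0156 0.0003 0.0895] [-0.0005 -0.3489 -0.0042] q [ 0.39  0.32 -0.09  1.73  0.03  1.1  -1.28]
```

Converted, -0.349 rad is -0.1745.

```bash
python3 drive.py '{"moves":[[0.015, 0, 0.05, 0, -0.07, -0.002], [0.015, 0, 0.09, 0, -0.14, -0.002], [0.015, 0, 0.09, 0, -0.1745, -0.002], [0.015, 0, 0.09, 0, -0.1745, -0.002], [0.015, 0, 0.09, 0, -0.1745, -0.002]]}' | grep -E 'clock|pos|force'; python3 drive.py '{"moves":[[0, 0, 0, 0, 0, 0], [0, 0, 0, 0, 0, 0], [0, 0, 0, 0, 0, 0]]}'| grep -E 'clock|pos|force'; python3 -c "
from h import *
snap('wrist','w4')
z=np.load('pics/w4.npz')
b=proj(z,[[.5,-.246,.121],[.571,-.246,.121]]); print(b)
u=b.mean(0)[0]; box=[int(v) for v in(u-35,b[:,1].min()-25,u+35,b[:,1].max()+25)]
P,b=grip(z,.121,box); print(P.round(4),P.mean(0),b)
goto(None,GR,g=[.536,-.246,.109])"
```

```text
clock: 2.15
tcp_pos: [0.5547, -0.2452, 0.2406]
contact_force: [-0.8, 0.2, 0.6]
gripper_force: 0.0
clock: 2.45
tcp_pos: [0.5543, -0.245, 0.2416]
contact_force: [-0.0, -0.3, 0.6]
gripper_force: 0.0
[[315.37415688 273.96845339]
 [315.74678408 174.30199273]]
[[ 0.5773 -0.2391  0.121 ]
 [ 0.5773 -0.2536  0.121 ]
 [ 0.5009 -0.256   0.121 ]
 [ 0.5009 -0.2374  0.121 ]] [ 0.53907908 -0.24653867  0.121     ] [[302. 163.]
 [331. 163.]
 [331. 273.]
 [302. 273.]]
clock 2.5 tcp [ 0.5543 -0.2449  0.2413] goto [0.0279 0.0011 0.0767] [ 0.0002 -0.002   0.0012] q [ 0.31  0.57 -0.05  1.59  0.12  1.32 -1.36]
```

```bash
python3 drive.py '{"moves":[[0.012, 0.0014, 0.035, 0, 0, 0], [0.022, 0.0014, 0.06, 0, 0, 0], [0.028, 0.0014, 0.077, 0, 0, 0], [0.028, 0.0014, 0.077, 0, 0, 0], [0.028, 0.0014, 0.077, 0, 0, 0]]}' | grep -E 'clock|pos|force'; python3 -c "
from h import *
snap('wrist','w5');snap('side','s5')
goto(None,GR,g=[.536,-.2465,.109])
a=cv2.imread('pics/w5.png');b=cv2.imread('pics/s5.png')[220:340,270:430]
cv2.imwrite('pics/c5.png',np.hstack([a[60:420,120:520],cv2.resize(b,(400,300))[:, :][np.r_[0:300,[299]*60]]]))"
```

```text
clock: 3.0
tcp_pos: [0.5546, -0.2461, 0.159]
contact_force: [-0.3, -0.9, 0.0]
gripper_force: 0.0
clock 3.1 tcp [ 0.5552 -0.2462  0.1599] goto [-0.0007  0.0003  0.0004] [ 0.0006 -0.0025  0.0014] q [ 0.31  0.66 -0.05  1.64  0.13  1.18 -1.38]
```

View pics/c5.png

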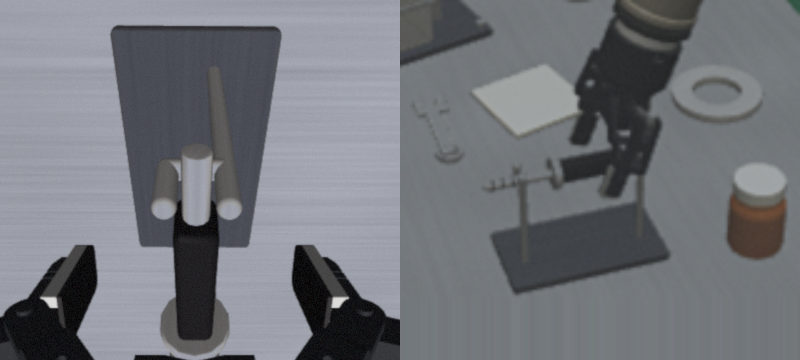

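The grip is centred between the open pads (column 197, pads at 95 and 293), and the fingers straddle it clear of the hooks. Closing now.

```bash
python3 drive.py '{"moves":[[0, 0, 0, 0, 0, 0], [0, 0, 0, 0, 0, 0], [0, 0, 0, 0, 0, 0], [0, 0, 0, 0, 0, 0], [0, 0, 0, 0, 0, 0]]}' .005 90; python3 drive.py '{"moves":[[0, 0, 0, 0, 0, 0], [0, 0, 0, 0, 0, 0], [0, 0, 0, 0, 0, 0], [0, 0, 0, 0, 0, 0], [0, 0, 0, 0, 0, 0]]}'
```

```text
clock: 3.6
tcp_pos: [0.5545, -0.2459, 0.1585]
orientation: [-3.094, -0.003, 0.545]
contact_force: [0.2, 0.3, 1.7]
grip_width: 0.0146
gripper_force: 87.6
clock: 4.1
tcp_pos: [0.5545, -0.2459, 0.1585]
orientation: [-3.094, -0.003, 0.545]
contact_force: [-0.0, 0.2, 3.2]
grip_width: 0.0151
gripper_force: 87.6
```

```bash
python3 drive.py '{"moves":[[-0.007, 0, -0.019, 0, 0, 0], [-0.017, 0, -0.047, 0, 0, 0], [-0.034, 0, -0.094, 0, 0, 0], [-0.048, 0, -0.132, 0, 0, 0], [-0.048, 0, -0.132, 0, 0, 0]]}'; python3 -c "
from h import *
g=np.radians(14.2); xg=np.array([np.cos(g),np.sin(g),0]); 
# look pose: rod level, yaw aligned with gear, above & out from mouth
c=np.cos(t20);s=np.sin(t20)
R=axes(c*xg+[0,0,-s],-s*xg+[0,0,-c])
goto(None,R,g=np.array([.513,.25,.30])+.133*xg)"
```

```text
clock: 4.6
tcp_pos: [0.5567, -0.2469, 0.3046]
orientation: [3.094, 0.002, -0.53]
contact_force: [1.3, -0.0, -1.3]
grip_width: 0.0148
gripper_force: 87.9
clock 4.6 tcp [ 0.5567 -0.2469  0.3046] goto [ 0.0822 -0.5338 -0.0794] [-0.0808 -0.0096 -0.2328] q [ 0.31  0.51 -0.05  1.53  0.11  1.43 -1.34]
```

Converted, -0.233 rad is -0.1165.

```bash
python3 drive.py '{"moves":[[0.082, -0.534, -0.08, -0.0405, -0.005, -0.1165], [0.082, -0.534, -0.08, -0.0405, -0.005, -0.1165], [0.082, -0.534, -0.08, -0.0405, -0.005, -0.1165], [0.082, -0.534, -0.08, -0.0405, -0.005, -0.1165], [0.082, -0.534, -0.08, -0.0405, -0.005, -0.1165]]}' | grep -E 'pos|force'; python3 -c "
from h import *
g=np.radians(14.2); xg=np.array([np.cos(g),np.sin(g),0]); 
c=np.cos(t20);s=np.sin(t20)
R=axes(c*xg+[0,0,-s],-s*xg+[0,0,-c])
goto(None,R,g=np.array([.513,.25,.28])+.133*xg)"
```

```text
tcp_pos: [0.6016, 0.0004, 0.3196]
contact_force: [1.7, -0.1, -1.6]
gripper_force: 88.0
clock 5.1 tcp [6.016e-01 4.000e-04 3.196e-01] goto [ 0.1154 -0.2637 -0.0537] [-0.0051  0.0103  0.0024] q [ 0.01  0.51 -0.19  1.51  0.11  1.49 -1.52]
```

```bash
python3 drive.py '{"moves":[[0.115, -0.264, -0.054, 0, 0, 0], [0.115, -0.264, -0.054, 0, 0, 0], [0.115, -0.264, -0.054, 0, 0, 0], [0.115, -0.264, -0.054, 0, 0, 0], [0.115, -0.264, -0.054, 0, 0, 0]]}' | grep -E 'pos|force';python3 drive.py '{"moves":[[0, 0, 0, 0, 0, 0], [0, 0, 0, 0, 0, 0], [0, 0, 0, 0, 0, 0], [0, 0, 0, 0, 0, 0], [0, 0, 0, 0, 0, 0]]}' | grep -E 'pos|force'; python3 -c "
from h import *
g=np.radians(14.2); xg=np.array([np.cos(g),np.sin(g),0]); 
c=np.cos(t20);s=np.sin(t20)
R=axes(c*xg+[0,0,-s],-s*xg+[0,0,-c])
goto(None,R,g=np.array([.513,.25,.28])+.133*xg)
snap('wrist','w6');snap('scene','c6');snap('side','s6')"
```

```text
tcp_pos: [0.6512, 0.2452, 0.3291]
contact_force: [0.2, 0.6, -1.8]
gripper_force: 88.0
tcp_pos: [0.6516, 0.2417, 0.3306]
contact_force: [-0.0, 0.1, -0.7]
gripper_force: 88.2
clock 6.1 tcp [0.6516 0.2417 0.3306] goto [ 0.0179 -0.0421 -0.0067] [-0.0049  0.0091 -0.    ] q [-0.29  0.67 -0.24  1.21  0.05  1.62 -1.83]
```

View pics/w6.png

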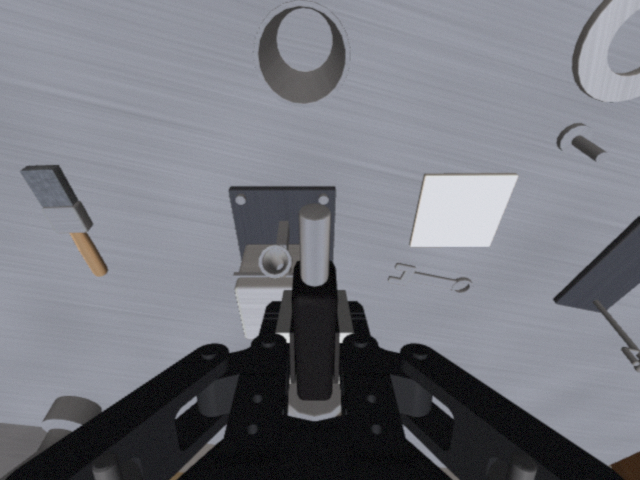

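Now the mouth is visible at (275,262) in the wrist view, with the foot plate's front edge from (230,187) to (335,187). The rod still runs straight in the grip at column 315.

```bash
python3 -c "
from h import *
z=np.load('pics/w6.npz'); z0=np.load('pics/scene0.npz')
m=ray(z,(275,262),.115); print('mouth',m, 'tri',tri(z,(275,262),z0,(391.7,193.3)))
a=ray(z,(230,187),.012);b=ray(z,(336,187),.012); e=b-a; print(a,b,np.linalg.norm(e),'yaw',np.degrees(np.arctan2(e[0],-e[1])))
g=np.arctan2(e[0],-e[1]); print('from foot', (a+b)/2-.02*np.array([np.cos(g),np.sin(g),0]))
im=cv2.resize(z['im'][180:300,215:355],None,fx=4,fy=4,interpolation=cv2.INTER_CUBIC)
c0=np.load('pics/c6.npz')['im'][150:240,330:450]
im=np.hstack([im,cv2.resize(c0,(240,180))[np.r_[0:180,[179]*300]]]); cv2.imwrite('pics/c6c.png',im)"
```

```text
mouth [0.51187797 0.24819969 0.115     ] tri [0.51873194 0.24796909 0.11874577]
[0.52208275 0.31404459 0.012     ] [0.55309009 0.19167011 0.012     ] 0.12624171230757325 yaw 14.218410316925103
from foot [0.51819909 0.24794497 0.012     ]
```

View pics/c6c.png

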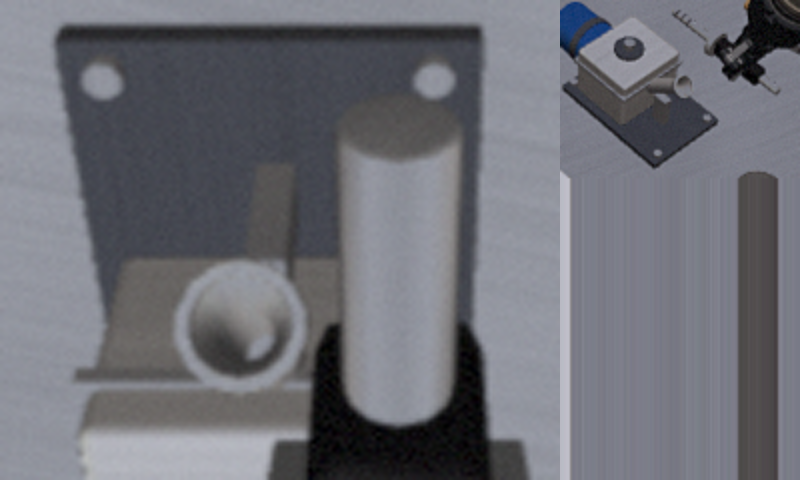

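```bash
cat >> h.py <<'E'
g0=np.radians(14.2); xg=np.array([np.cos(g0),np.sin(g0),0]); tz=np.cos(np.radians(40))*xg+[0,0,np.sin(np.radians(40))]
INS=axes(np.cos(t20)*xg+[0,0,np.sin(t20)],np.sin(t20)*xg+[0,0,-np.cos(t20)])
GT=np.array([-.0007,0,.0521]); AX=np.array([-np.cos(t20),0,np.sin(t20)])  # grip centre, gauge x axis in tool
def gauge(o,R): # to put stop face at o
    goto(np.array(o)-R.apply(GT+.043*AX),R)
def gp(x): # world point on gauge
    o,p,R=obs(); return p+R.apply(GT+(.043+x)*AX)
M=np.array([.515,.248,.115])
E
python3 -c "
from h import *
print('tail pred',gp(-.106),proj(np.load('pics/w6.npz'),gp(-.106)),'meas (315,213.7)')
gauge(M+.09*tz,INS)"
```

```text
tail pred [0.69403668 0.25362791 0.28163734] [[310.70256985 203.58370282]] meas (315,213.7)
clock 6.25 tcp [0.6514 0.2426 0.3308] goto [-0.0148 -0.0382  0.0923] [-5.40e-03  7.07e-01 -6.00e-04] q [-0.29  0.67 -0.24  1.21  0.05  1.62 -1.83]
```

Converted, 0.707 rad is 0.3535.

```bash
python3 drive.py '{"moves":[[0, -0.038, 0.02, 0, 0.0725, 0], [0, -0.038, 0.045, 0, 0.145, 0], [-0.007, -0.038, 0.065, 0, 0.2175, 0], [-0.012, -0.038, 0.085, -0.0015, 0.29, 0], [-0.015, -0.038, 0.092, -0.0025, 0.3535, 0]]}' | grep -E 'pos|force';python3 drive.py '{"moves":[[0, 0, 0, 0, 0, 0], [0, 0, 0, 0, 0, 0], [0, 0, 0, 0, 0, 0], [0, 0, 0, 0, 0, 0], [0, 0, 0, 0, 0, 0]]}' | grep -E 'pos|force'; python3 -c "
from h import *
gauge(M+.09*tz,INS)
snap('scene','c7');snap('side','s7');snap('wrist','w7')
o=[]
for f,bx in(('c7',(360,150,440,210)),('s7',(250,150,330,210))):
    z=np.load(f'pics/{f}.npz'); print(f,'tip',proj(z,gp(.07)),'collar',proj(z,gp(0)),'mouth',proj(z,M))
    o.append(cv2.resize(z['im'][bx[1]:bx[3],bx[0]:bx[2]],(400,300),interpolation=cv2.INTER_CUBIC))
w=cv2.imread('pics/w7.png'); o=np.hstack(o); cv2.imwrite('pics/c7c.png',np.vstack([o,cv2.resize(w,(400,300))[:,np.r_[0:400,[399]*400]]]))"
```

```text
tcp_pos: [0.5946, 0.2682, 0.2487]
contact_force: [0.5, -1.4, -1.6]
gripper_force: 88.0
tcp_pos: [0.5982, 0.2694, 0.2503]
contact_force: [0.2, -0.1, -0.6]
gripper_force: 88.1
clock 7.25 tcp [0.5982 0.2694 0.2503] goto [-0.0013  0.0004  0.0001] [-0.0008 -0.0001 -0.0008] q [-0.41  0.39 -0.18  1.87  0.33  0.58 -2.14]
c7 tip [[395.47520984 192.94026328]] collar [[411.82855469 193.14345641]] mouth [[390.85165409 192.95057231]]
s7 tip [[294.94940269 192.08166863]] collar [[308.69457037 175.53143524]] mouth [[291.02404819 196.92533075]]
```

View pics/c7c.png

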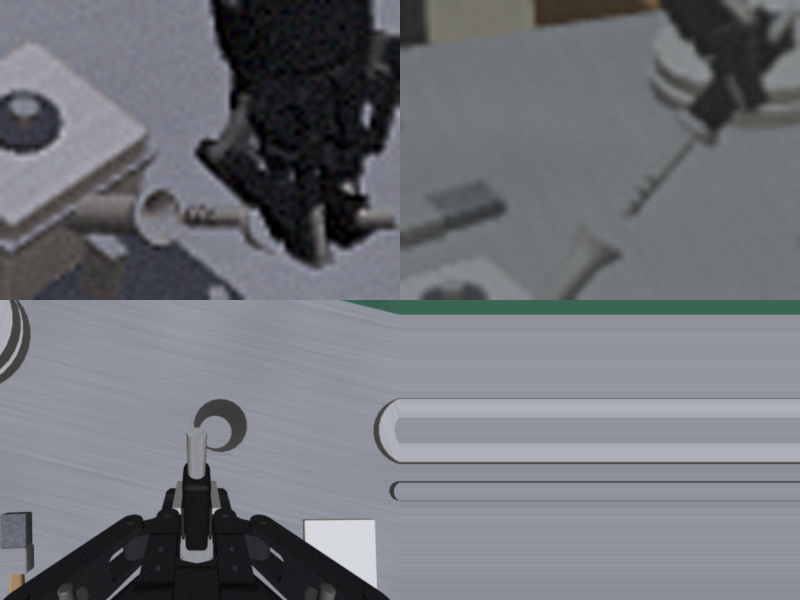

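The scene and side crops show the rod tip (396.6,192.4 / 295.6,192.4) lined up with the tube mouth (391.4,193.4 / 289.5,198.6). I read a lateral offset of about 1–2 mm at most, so I'll correct slightly and advance while watching the force.

```bash
python3 drive.py '{"moves":[[-0.005, -0.001, 0.003, 0, 0, 0], [-0.012, -0.001, 0.006, 0, 0, 0], [-0.019, -0.001, 0.008, 0, 0, 0], [-0.026, -0.001, 0.011, 0, 0, 0], [-0.028, -0.001, 0.0116, 0, 0, 0]]}' | grep -E 'pos|force';python3 drive.py '{"moves":[[0, 0, 0, 0, 0, 0], [0, 0, 0, 0, 0, 0]]}' | grep -E 'pos|force'; python3 drive.py '{"moves":[[-0.003, 0, 0.001, 0, 0, 0], [-0.006, 0, 0.002, 0, 0, 0], [-0.0094, 0, 0.0034, 0, 0, 0], [-0.0094, 0, 0.0034, 0, 0, 0], [-0.0094, 0, 0.0034, 0, 0, 0]]}' | grep -E 'pos|force'; python3 -c "
from h import *
o,p,R=obs(); print(R.inv().apply(o['contact_force']),R.inv().apply(o['moment'])); gauge(M,INS)"
```

```text
tcp_pos: [0.5737, 0.2643, 0.2283]
contact_force: [0.4, 0.0, -1.0]
gripper_force: 88.1
tcp_pos: [0.5752, 0.2648, 0.2296]
contact_force: [-0.5, -0.3, -1.7]
gripper_force: 88.1
tcp_pos: [0.5675, 0.2628, 0.2229]
contact_force: [0.3, -0.5, -1.7]
gripper_force: 88.1
[-0.39486017  0.57824963  1.62909649] [ 0.03768672 -0.42693747 -0.01736378]
clock 8.6 tcp [0.5675 0.2628 0.2229] goto [-0.047   0.0015  0.0159] [-0.0006  0.0005  0.0005] q [-0.45  0.38 -0.16  1.96  0.37  0.5  -2.21]
```

```bash
for i in 1; do python3 drive.py '{"moves":[[-0.003, 0, 0.001, 0, 0, 0], [-0.006, 0, 0.002, 0, 0, 0], [-0.0094, 0, 0.0034, 0, 0, 0], [-0.0094, 0, 0.0034, 0, 0, 0], [-0.0094, 0, 0.0034, 0, 0, 0]]}' | grep -E 'pos|force'; python3 -c "
from h import *
o,p,R=obs(); print(R.inv().apply(o['contact_force']),R.inv().apply(o['moment'])); gauge(M,INS)"; done; python3 drive.py '{"moves":[[-0.003, 0, 0.001, 0, 0, 0], [-0.006, 0, 0.002, 0, 0, 0], [-0.0094, 0, 0.0034, 0, 0, 0], [-0.0094, 0, 0.0034, 0, 0, 0], [-0.0094, 0, 0.0034, 0, 0, 0]]}' | grep -E 'pos|force'; python3 -c "
from h import *
o,p,R=obs(); print(R.inv().apply(o['contact_force']),R.inv().apply(o['moment'])); gauge(M,INS)
for f,bx in(('c8',(350,150,430,210)),('s8',(250,150,330,210))):
    snap('scene' if f=='c8' else 'side',f)
o=[cv2.resize(cv2.imread(f'pics/{f}.png')[150:210,x:x+80],(400,300),interpolation=cv2.INTER_CUBIC) for f,x in(('c8',360),('s8',250))]
cv2.imwrite('pics/c8c.png',np.hstack(o))"
```

```text
tcp_pos: [0.56, 0.2609, 0.2164]
contact_force: [0.1, 0.7, -1.0]
gripper_force: 88.1
[-0.07096381 -0.64254069  1.03256033] [ 0.0016327  -0.39635008 -0.04695065]
clock 9.1 tcp [0.56   0.2609 0.2164] goto [-0.0376  0.0015  0.0125] [-0.0006  0.0005  0.0005] q [-0.46  0.38 -0.16  1.98  0.38  0.48 -2.22]
tcp_pos: [0.5526, 0.2591, 0.21]
contact_force: [0.1, 0.3, -1.1]
gripper_force: 88.1
[-0.21828219 -0.26804895  1.12947083] [-0.01988491 -0.41080417  0.02107801]
clock 9.6 tcp [0.5526 0.2591 0.21  ] goto [-0.0282  0.0015  0.0091] [-0.0006  0.0005  0.0004] q [-0.47  0.38 -0.15  2.    0.39  0.46 -2.24]
```

```bash
python3 drive.py '{"moves":[[-0.004, 0, 0.0014, 0, 0, 0], [-0.008, 0, 0.0028, 0, 0, 0], [-0.012, 0, 0.0043, 0, 0, 0], [-0.016, 0, 0.0058, 0, 0, 0], [-0.0188, 0, 0.0068, 0, 0, 0]]}' | grep -E 'pos|force'; python3 drive.py '{"moves":[[-0.002, 0, 0.0007, 0, 0, 0], [-0.004, 0, 0.0014, 0, 0, 0], [-0.0056, 0, 0.002, 0, 0, 0], [-0.0056, 0, 0.002, 0, 0, 0]]}' | grep -E 'pos|force';python3 -c "
from h import *
o,p,R=obs(); print(R.inv().apply(o['contact_force']),R.inv().apply(o['moment'])); gauge(M,INS)"
```

```text
tcp_pos: [0.5373, 0.2552, 0.1969]
contact_force: [0.7, 0.5, -1.2]
gripper_force: 88.1
tcp_pos: [0.5332, 0.2541, 0.1934]
contact_force: [-0.1, -0.1, -0.8]
gripper_force: 88.1
[-0.40368736  0.01766092  0.67266787] [ 0.00582511 -0.42995352  0.06068391]
clock 10.6 tcp [0.5332 0.2541 0.1934] goto [-0.0037  0.0015  0.0003] [-0.0006  0.0006  0.0004] q [-0.5   0.37 -0.12  2.06  0.42  0.41 -2.29]
```

View pics/c8c.png

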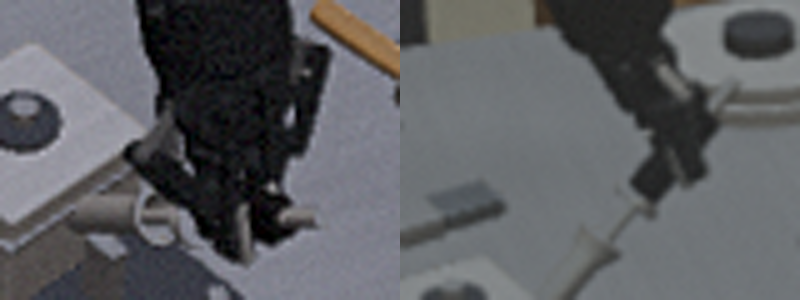

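The rod is inside the tube mouth in both views (scene crop (150,215), side crop (605,240)). I'll continue until the collar stops.

```bash
python3 drive.py '{"moves":[[-0.001, 0, 0.0003, 0, 0, 0], [-0.002, 0, 0.0007, 0, 0, 0], [-0.003, 0, 0.001, 0, 0, 0], [-0.004, 0, 0.0014, 0, 0, 0], [-0.004, 0, 0.0014, 0, 0, 0]]}' | grep -E 'pos|contact_force'; python3 drive.py '{"moves":[[-0.001, 0, 0.0003, 0, 0, 0], [-0.002, 0, 0.0007, 0, 0, 0], [-0.003, 0, 0.001, 0, 0, 0], [-0.003, 0, 0.001, 0, 0, 0]]}' | grep -E 'pos|contact_force';python3 -c "
from h import *
o,p,R=obs(); print(R.inv().apply(o['contact_force']),R.inv().apply(o['moment'])); gauge(M,INS)"
```

```text
tcp_pos: [0.5317, 0.2538, 0.1923]
contact_force: [4.1, -0.1, 4.5]
tcp_pos: [0.5314, 0.2537, 0.1922]
contact_force: [8.1, -1.7, 10.8]
[10.76959166  3.59702396 -7.54518875] [-0.64807376  1.29573654 -0.14383745]
clock 11.5 tcp [0.5314 0.2537 0.1922] goto [-0.0015  0.0015 -0.0002] [-0.0023 -0.0083 -0.0009] q [-0.51  0.37 -0.11  2.07  0.43  0.4  -2.31]
```

```bash
python3 drive.py '{"moves":[[-0.001, 0, 0.0003, 0, 0, 0], [-0.002, 0, 0.0007, 0, 0, 0], [-0.002, 0, 0.0007, 0, 0, 0], [-0.002, 0, 0.0007, 0, 0, 0]]}' | grep -E 'pos|contact_force';python3 -c "
from h import *
o,p,R=obs(); print(R.inv().apply(o['contact_force']),R.inv().apply(o['moment'])); gauge(M,INS)"
```

```text
tcp_pos: [0.5312, 0.2536, 0.1921]
contact_force: [8.3, -1.9, 14.6]
[ 12.23497019   3.83115541 -11.03604983] [-0.92476112  1.76960385 -0.19096997]
clock 11.9 tcp [0.5312 0.2536 0.1921] goto [-0.0014  0.0015 -0.0002] [-0.0029 -0.0116 -0.0015] q [-0.51  0.37 -0.11  2.07  0.44  0.39 -2.31]
```

The collar is against a firm stop, with 0.2 mm of travel for another 2 mm commanded. Pulling out along the axis.

```bash
python3 drive.py '{"moves":[[0.004, 0, -0.0014, 0, 0, 0], [0.009, 0, -0.0033, 0, 0, 0], [0.019, 0, -0.0068, 0, 0, 0], [0.029, 0, -0.0103, 0, 0, 0], [0.039, 0, -0.014, 0, 0, 0]]}' | grep -E 'pos|contact_force';python3 drive.py '{"moves":[[0.012, 0, -0.0044, 0, 0, 0], [0.024, 0, -0.0087, 0, 0, 0], [0.04, 0, -0.0145, 0, 0, 0], [0.058, 0, -0.021, 0, 0, 0], [0.078, 0, -0.0284, 0, 0, 0]]}' | grep -E 'pos|contact_force'; python3 drive.py '{"moves":[[0, 0, 0, 0, 0, 0], [0, 0, 0, 0, 0, 0], [0, 0, 0, 0, 0, 0]]}' | grep -E 'pos|force'
python3 -c "
from h import *
o,p,R=obs(); print('along tube',(gp(0)-M)@tz); 
goto(None,GR,g=np.array([.5538+.113,.028,.25]))"
```

```text
tcp_pos: [0.5574, 0.2603, 0.2141]
contact_force: [-0.5, -1.0, -1.1]
tcp_pos: [0.6195, 0.2758, 0.268]
contact_force: [0.9, 0.6, -1.6]
tcp_pos: [0.6176, 0.2754, 0.2662]
contact_force: [-0.5, -0.4, -1.1]
gripper_force: 88.1
along tube 0.11694501293105053
clock 13.2 tcp [0.6176 0.2754 0.2662] goto [ 0.0162  0.2564 -0.0309] [ 4.000e-04 -6.919e-01  2.536e-01] q [-0.4   0.4  -0.19  1.8   0.31  0.63 -2.11]
```

The manual's scale: turns go in shares of 2 rad. Converting my numbers, 0.25 rad is 0.125.

```bash
python3 drive.py '{"moves":[[0.01, 0, -0.035, 0, -0.07, 0], [0.012, 0.04, -0.035, 0, -0.14, 0.025], [0.014, 0.08, -0.035, 0, -0.21, 0.05], [0.016, 0.12, -0.033, 0, -0.28, 0.09], [0.016, 0.16, -0.031, 0, -0.345, 0.125]]}' | grep -E 'pos|contact_force'
python3 -c "
from h import *
gauge([.6235,.0275,.20],GR)"
```

```text
tcp_pos: [0.6623, 0.1208, 0.3022]
contact_force: [-0.0, 0.0, -2.3]
clock 13.7 tcp [0.6623 0.1208 0.3022] goto [0.0379 0.0937 0.0432] [ 0.0005 -0.0159  0.0106] q [-0.14  0.63 -0.17  1.33  0.01  1.5  -1.86]
```

Converted, -0.016 rad is -0.008.

```bash
python3 drive.py '{"moves":[[0.038, 0.094, 0.043, 0, -0.008, 0.005], [0.038, 0.094, 0.043, 0, -0.008, 0.005], [0.038, 0.094, 0.043, 0, -0.008, 0.005], [0.038, 0.094, 0.043, 0, -0.008, 0.005], [0.038, 0.094, 0.043, 0, -0.008, 0.005]]}' | grep -E 'pos|contact_force'
python3 drive.py '{"moves":[[0, 0, 0, 0, 0, 0], [0, 0, 0, 0, 0, 0], [0, 0, 0, 0, 0, 0]]}' | grep -E 'pos|force'
python3 -c "
from h import *
snap('scene','c9');snap('side','s9')
for f,u in(('c9',(326,255)),('s9',(322,259))):
    z=np.load(f'pics/{f}.npz'); print(proj(z,[gp(.07),gp(-.106),gp(-.043)]))
gauge([.6235,.0275,.106],GR)"
```

```text
tcp_pos: [0.6851, 0.0301, 0.2487]
contact_force: [-0.6, 0.4, -1.6]
tcp_pos: [0.6856, 0.0296, 0.2494]
contact_force: [0.4, -0.3, -1.7]
gripper_force: 88.2
[[325.89801338 210.28433004]
 [359.99789998 262.1504811 ]
 [347.23614771 242.73977224]]
[[321.68525991 203.08213526]
 [378.9284584  193.02260323]
 [358.79459278 196.56079242]]
clock 14.6 tcp [0.6856 0.0289 0.2491] goto [0.0313 0.0014 0.0891] [ 0.0014 -0.0052  0.003 ] q [-0.03  0.7  -0.14  1.33  0.04  1.45 -1.74]
```

Converted, -0.005 rad is -0.0025.

```bash
python3 drive.py '{"moves":[[0.012, 0.0014, 0.03, 0, -0.0025, 0.0015], [0.022, 0.0014, 0.06, 0, -0.0025, 0.0015], [0.031, 0.0014, 0.089, 0, -0.0025, 0.0015], [0.031, 0.0014, 0.089, 0, -0.0025, 0.0015], [0.031, 0.0014, 0.089, 0, -0.0025, 0.0015]]}' | grep -E 'pos|contact_force'
python3 drive.py '{"moves":[[0, 0, 0, 0, 0, 0], [0, 0, 0, 0, 0, 0], [0, 0, 0, 0, 0, 0], [0, 0, 0, 0, 0, 0], [0, 0, 0, 0, 0, 0]]}' | grep -E 'pos|force'
python3 -c "
from h import *
snap('scene','c10');snap('side','s10')
for f in('c10','s10'):
    z=np.load(f'pics/{f}.npz'); print(f,proj(z,[gp(.07),gp(0),gp(-.106)]).round(1).tolist())
o=[cv2.resize(cv2.imread(f'pics/{f}.png')[y:y+90,x:x+80],(400,450),interpolation=cv2.INTER_CUBIC) for f,x,y in(('c10',300,215),('s10',300,190))]
cv2.imwrite('pics/c10c.png',np.hstack(o))
gauge([.6235,.0275,.106],GR)"
```

```text
tcp_pos: [0.6847, 0.0269, 0.1548]
contact_force: [0.0, -0.1, -0.5]
tcp_pos: [0.6848, 0.0268, 0.1548]
contact_force: [-0.3, 0.7, -1.9]
gripper_force: 88.2
c10 [[325.0, 233.2], [337.2, 252.6], [356.9, 284.1]]
s10 [[322.2, 231.3], [344.7, 227.2], [377.8, 221.2]]
clock 15.7 tcp [0.6847 0.0268 0.1545] goto [ 0.0002 -0.0007 -0.0003] [ 0.0012  0.0004 -0.0009] q [-0.03  0.79 -0.14  1.39  0.05  1.31 -1.74]
```

View pics/c10c.png

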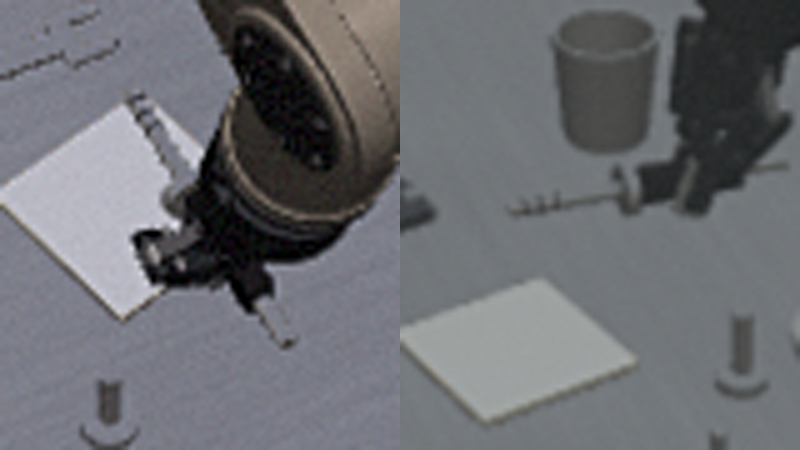

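```bash
python3 -c "
from h import *
z=np.load('pics/c10.npz');z2=np.load('pics/s10.npz')
for a,b in(((326.6,234.4),(322.4,232.2)),((358,284),(377.6,223.6))): print(tri(z,a,z2,b).round(4))
print(gp(.07),gp(-.106))"
```

```text
[0.5547 0.0307 0.1001]
[0.728  0.0301 0.0977]
[0.55318788 0.0267652  0.10584452] [0.72918785 0.02668614 0.10576862]
```

The final view shows the rod level in the gripper and clear of everything. Its tip is at (0.554, 0.029, 0.10), over the middle of the tile.

```bash
python3 -c "
from bench import r, optics
print(r.hand_in())"
```

```text
the job is handed in; nothing more can be done
None
```

I handed the job in at about 16 s: the rod came off the hooks, went into the tube until the collar stopped, came right out again, and is held level and still with its tip about 10 cm above the middle of the tile. I saw nothing else disturbed, though I took no last picture of the whole table.

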